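# Show the red coil's pins to the inspection camera

### The job

Take the red coil off its post in the rack and hold it up to the tilted blue inspection camera: pin side facing the lens squarely and centred on it, 110 mm in front of the lens (measured to the flange face that the pins stand on), and the coil's white index tab on the same side as the yellow stripe on the camera. Finish while still holding it there, still, with nothing but the gripper carrying it. Do not touch the camera, and leave the other two coils, the tape roll and the screwdriver where they are.

Things in the scene. Friction and masses are not known exactly. Their poses are not given: they have to be found in the camera images.
- red_coil_center (a point): Centre (half-way up) of the red coil to be shown: block 44 (x) x 36 (y) x 32 mm (z) over its flanges, red tape and top, black lower flange, about 0.12 kg. z: from pin side to red top; x: to the white index tab. Grip the flat sides across y, 36 mm apart. 15 mm square hole along z. Sits upright, loosely over a post of the rack, turned up to 52 degrees either way from the rack's x.
- red_coil_face (a point): Middle of the red coil's lower flange face (pin side), 16 mm below red_coil_center along z, same axes. Two black terminal rails with brass pins stand on this face along its edges at x = +-19.5 mm and reach 8 mm below it.
- red_coil_tab (a point): End of the red coil's white index tab: 28 mm from the coil's axis along +x, half-way up. The tab is a pair of small white blocks, 12 mm wide, sticking out 6 mm from both flanges, with a white patch beside it on the top.
- rack: Fixed grey rack 90 x 310 x 20 mm, long side along its y, origin under its centre; left or right of the robot. Three posts at y = -110, 0, +110 mm: a collar 24 mm across up to z = 35 mm, on which a coil's lower flange face rests, and a pin 12 mm across up to z = 53 mm, inside the coil's hole. Any coil may be on any post.
- camera: Fixed stand of the inspection camera: dark base 100 x 110 x 12 mm (origin under its centre), two cheeks up to z = 100 mm at y = +-36 mm hold the blue camera head on a level pivot along y at z = 85 mm. Left or right of the robot. The head leans to the stand's -x, roughly towards the robot.
- camera_head (a joint): Tilt of the camera head (rad): 0 looks straight up, growing as the lens leans to the stand's -x. Held by stiff friction; differs each time, about 0.3 to 0.7. Do not change it.
- lens (a point): Middle of the lens front, 51 mm from the pivot. The head is a blue block 46 x 56 x 60 mm with a black barrel 42 mm across and a white ring light. z: optical axis, out of the lens and upward; x: to the side with the yellow stripe (away from the robot, upward); y: along the pivot.
- focus (a point): A point in the air on the optical axis, 110 mm in front of the lens, where the middle of the coil's lower flange face belongs. Axes as for lens: held rightly, the coil's x, y and z are parallel to these and point the same way.
- blue_coil_center (a point): Centre of a blue coil of the same shape on another post; leave it.
- yellow_coil_center (a point): Centre of a yellow coil of the same shape on another post; leave it.
- tape_roll: Loose amber tape roll lying flat, 80 mm across, 19 mm high, origin under its centre; leave it.
- screwdriver: Loose screwdriver 180 mm long lying on the bench near the robot, along its x, under 40 mm high; leave it.
Not all that is in view belongs to the job. Of the things that look like the part that bears red_coil_center, the smaller one is meant.

How it is judged:
On the way:
1. the red coil is lifted clear of its post (z of red_coil_face in the frame of rack above 0.07 m and contact force between red_coil and the fingers above 1 N), for 0.2 s.
At the end, for the whole second after the job is handed in: Red coil held still in the gripper, touching neither rack nor camera; middle of its pin-side flange face within 12 mm of the focus point on each camera axis, pin side square to the lens within 0.15 rad, white tab towards the yellow stripe within 0.2 rad (x of red_coil_face in the frame of focus between -0.012 and 0.012 m and y of red_coil_face in the frame of focus between -0.012 and 0.012 m and z of red_coil_face in the frame of focus between -0.012 and 0.012 m and angle between the z axis of red_coil_face and the z axis of focus, either way round below 0.15 rad and angle between the x axis of red_coil_face and the x axis of focus, either way round below 0.2 rad and z of red_coil_center in the frame of focus above 0 m and x of red_coil_tab in the frame of focus above 0 m and height (world z) of red_coil_face above 0.12 m and linear speed of red_coil below 0.02 m/s and angular speed of red_coil below 0.15 rad/s and contact force between red_coil and the fingers above 1 N and contact force between red_coil and rack below 0.05 N and contact force between red_coil and camera below 0.05 N); the arm keeps its last pose, push and grip.
It fails at once if the camera is touched or its tilt changed (contact force between camera and the arm above 1 N or contact force between camera and the fingers above 1 N or contact force between camera and red_coil above 1 N or distance of lens from where it was at the start of the episode above 0.006 m).
It fails at once if another coil, the tape roll or the screwdriver is disturbed (distance of any of blue_coil_center, yellow_coil_center from where it was at the start of the episode above 0.012 m or distance of any of tape_roll, screwdriver from where it was at the start of the episode above 0.02 m).
It also fails if it takes over 38 s, if anything falls off the work surface, if the arm or the gripper's body presses on something with over 40 N, if the wrist force passes 120 N, or if a joint passes its speed limit or range.

### The arm

A 6-joint arm with a two-finger parallel gripper is mounted at the origin on the work surface. World frame = base frame: x ahead of the robot, y to its left, z up, the work surface at z = 0. Lengths are in m, angles in rad, forces in N, time in s.
With the tool pointing down it reaches from about 0.25 to 0.725 m from the base axis. Payload 4 kg.
Tool frame: the origin (TCP) lies between the finger pads; the fingertips stand 17 mm ahead of it and the grasp point (between the pads) lies 2 mm behind it; z points along the fingers, x is the direction in which the jaws open and shut, and the axes are right-handed (so a half turn about z gives the same grasp; the last joint's range is limited). The gripper opens to 85 mm and grips with 20 to 120 N. Pads are 22 mm wide; open, the fingers measure 114 mm over their backs; the gripper's body (76 mm by 85 mm) begins 54 mm behind the grasp point. The pads swing forward as they close: fully open they stand 13 mm farther back than shut.
Start: joints at [1.261, 0.241, 0.005, 1.335, 0, 1.571], TCP at [0.152, 0.476, 0.248] pointing down, gripper open.
Joint ranges: [-2.72, 2.72], [-1.05, 1.87], [-1.09, 1.28], [-1.99, 2.15], [-1.42, 1.44], [-3.14, 3.14]. Speed limits (rad/s): [2.79, 2.79, 3.14, 3.14, 3.14, 3.14].

### API

Orientations are given as a unit quaternion [x, y, z, w].
In Python, from workcell import telemetry, cams, workorder gives the robot as it stands. The module is installed in compiled form; this text tells all that it offers.
- The arm moves only by the tool apply_moves, never from a script. Its argument "moves" is a list that holds one entry, the list of rows, each a list of 4 numbers: the shift along the tool's x, y, z in mm, then the turn about the tool's z in degrees. A call has exactly 10 rows; each row shifts and turns the pose as measured when the row begins, along the tool's axes as they then stand; what a row does not reach is not made up. A row lasts 1/10 s, in which the tool goes at most 50 mm and 8.59 degrees, less where a joint would pass 70% of its speed; a pose out of reach is approached as far as the arm can. A call with a gripper value outside its range is refused whole. "hand" is the gripper's target within -1 to 1 (fully open at 1, half-way at 0, shut at -1), set as the call begins (left out, the last holds). The fingers move at their own pace and stop on an object; the grip force is fixed at half the most. Time passes only in rows, so rows that do not move let the fingers close, or fill a call up. It gives the time, the measured TCP pose, the force and the opening at its end, in the units of the state.
- telemetry.get_obs(): the state, without advancing time (a new reading comes with each control period).
- cams.camera(name): name is "scene" or "top" or "wrist"; returns a dict with "color" (480x640x3 uint8, red, green, blue), "fovy" (degrees; the focal length in pixels is half the picture's height over the tangent of half this angle, whatever the lens; pixels are square), "cx", "cy" (the principal point, pixels), "camera_from_world" (4x4, takes a point from world to camera coordinates). Camera axes: x right, y down, z forward; pixel columns grow to the right and rows downward; lengths in m; the calibration is good to about 2 mm. A picture is of the moment at which its call begins. There is no depth.
- workorder.job_done(): hands the job in, once; it reports no verdict.
The state is a dict: "clock": time; "joint_pos": joint angles; "joint_vel": joint speeds; "tau": joint torques, N m; "eef_pos": TCP position; "tool_rot": TCP orientation; "ft_force": force on the tool from outside, world axes, zero at the start; "ft_torque": the same for the moment, N m; "grip_width": finger opening in m.
Only numpy, scipy, OpenCV 4.12 (cv2) and the standard library are available. Lean on these libraries where they do the work, as an engineer would, in place of code of your own. Each camera call takes 0.05 s, during which the arm holds its last target. There are 200 camera calls.

## Working session

There is one attempt and no reset: what is moved stays moved. The work goes in short steps, Python scripts to look and compute and a tool call to move; the robot and the scene stay as the last step left them, time stands still between calls to the robot, and variables do not carry over. Pictures are saved under pics/ and viewed, about 8 in all and at most 12, crops included, and the job is handed in when it is done.

Besides the shell and the picture viewer there is one more tool, called after ">>>" as a command line: name --argument value ..., lists and objects as JSON in quotes. apply_moves: Moves the arm, as the interface text tells. Its arguments: {"type":"object","properties":{"moves":{"type":"array"},"hand":{"type":"number"}},"required":["moves"]}

```bash
mkdir -p pics; cat > h.py <<'E'
import numpy as np, cv2
from scipy.spatial.transform import Rotation as R
from workcell import telemetry, cams, workorder
def shot(n,f):
    c=cams.camera(n); cv2.imwrite('pics/'+f+'.png',c['color'][:,:,::-1]); np.save('pics/'+f+'.npy',c,allow_pickle=True); return c
def load(f): return np.load('pics/'+f+'.npy',allow_pickle=True).item()
def proj(c,P):
    P=np.atleast_2d(P); T=c['camera_from_world']; q=P@T[:3,:3].T+T[:3,3]; f=240/np.tan(np.radians(c['fovy'])/2)
    return np.c_[f*q[:,0]/q[:,2]+c['cx'],f*q[:,1]/q[:,2]+c['cy']]
def ray(c,u,v):
    T=c['camera_from_world']; f=240/np.tan(np.radians(c['fovy'])/2)
    d=T[:3,:3].T@np.array([(u-c['cx'])/f,(v-c['cy'])/f,1]); o=-T[:3,:3].T@T[:3,3]; return o,d
def atz(c,u,v,z):
    o,d=ray(c,u,v); return o+d*(z-o[2])/d[2]
def tri(obs):
    A=np.zeros((3,3));b=np.zeros(3)
    for c,u,v in obs:
        o,d=ray(c,u,v); d/=np.linalg.norm(d); M=np.eye(3)-np.outer(d,d); A+=M;b+=M@o
    return np.linalg.solve(A,b)
def crop(f,x0,y0,x1,y1,k,out):
    im=cv2.imread('pics/'+f+'.png')[y0:y1,x0:x1]; cv2.imwrite('pics/'+out+'.png',cv2.resize(im,None,fx=k,fy=k,interpolation=cv2.INTER_CUBIC))
E
python3 - <<'E'
from h import *
a=shot('scene','s0');b=shot('top','t0');w=shot('wrist','w0')
im=np.hstack([cv2.imread(f'pics/{n}.png') for n in('s0','t0')])
for c in(a,b,w): print(c['fovy'],c['cx'],c['cy'],ray(c,c['cx'],c['cy']))
print(telemetry.get_obs())
E
```

```text
50.83895126891643 327.51630166593833 241.86861515657773 (array([ 1.37729253, -0.26285666,  0.79533048]), array([-0.75692232,  0.23420727, -0.61009471]))
47.60277785272538 310.1696637819144 238.04690382859874 (array([ 0.4167431 , -0.00667276,  1.08290771]), array([ 0.17165356, -0.03475341, -0.98454419]))
68.87331865777361 315.72749931795755 244.3154764773631 (array([0.08496892, 0.49782552, 0.37313589]), array([ 0.26553921, -0.08706968, -0.9601603 ]))
{'clock': 0.15, 'joint_pos': array([ 1.26097605e+00,  2.41263271e-01,  4.04504370e-03,  1.33518350e+00,
       -1.53902418e-05,  1.57078670e+00]), 'joint_vel': array([-0.00241189, -0.00328915,  0.0047954 ,  0.00044024,  0.00047341,
        0.00015888]), 'tau': array([-1.82168551e-03, -3.72636366e+01,  2.52638608e+01,  1.23773477e-02,
       -1.29720811e-04,  1.04528891e-05]), 'eef_pos': array([0.1523138 , 0.47577384, 0.2476101 ]), 'tool_rot': array([ 8.07736793e-01,  5.89542728e-01, -6.43840154e-04,  4.79436706e-04]), 'ft_force': array([ 0.31599028, -0.39054388,  0.77606097]), 'ft_torque': array([0.00323583, 0.00019333, 0.0019164 ]), 'grip_width': 0.08524369932786575}
```

View pics/s0.png

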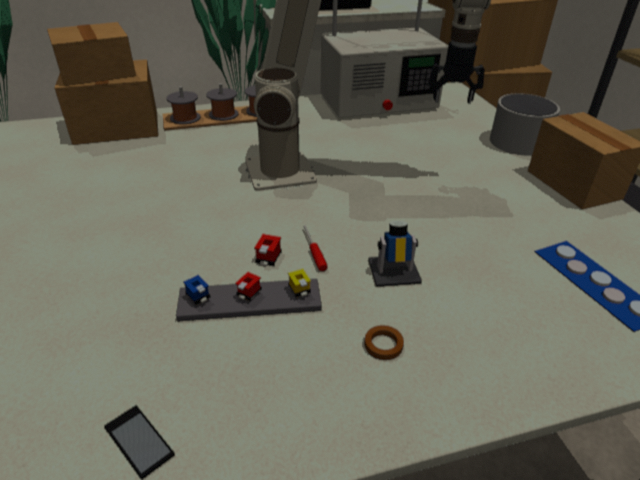

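View pics/t0.png

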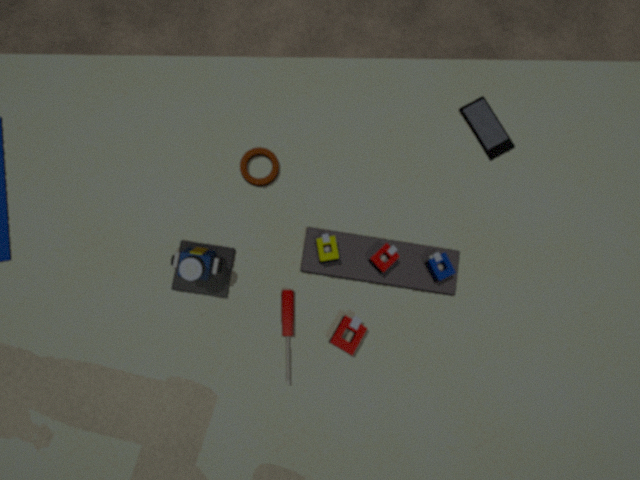

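The scene view shows the rack with blue (198,290), red (249,286) and yellow (300,283) coils, and the blue camera at (398,250). The top view shows the red coil on the rack's middle post (384,257) and another red coil on the bench (348,334). The rack one is meant because it is smaller and sits on a post. I'll confirm this in an enlarged composite, with the camera head alongside.

```bash
python3 - <<'E'
from h import *
t=cv2.imread('pics/t0.png');s=cv2.imread('pics/s0.png')
def k(im,x0,y0,w,h,W,H): return cv2.resize(im[y0:y0+h,x0:x0+w],(W,H),interpolation=cv2.INTER_CUBIC)
# top rack 100x75 x4 ; top cam 100x75 x4; scene rack ; scene cam
a=k(t,325,225,80,60,400,300);b=k(t,160,225,80,60,400,300)
c=k(s,225,255,80,60,400,300);d=k(s,358,215,80,60,400,300)
cv2.imwrite('pics/c1.png',np.vstack([np.hstack([a,b]),np.hstack([c,d])]))
E
```

```text
(no output)
```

View pics/c1.png

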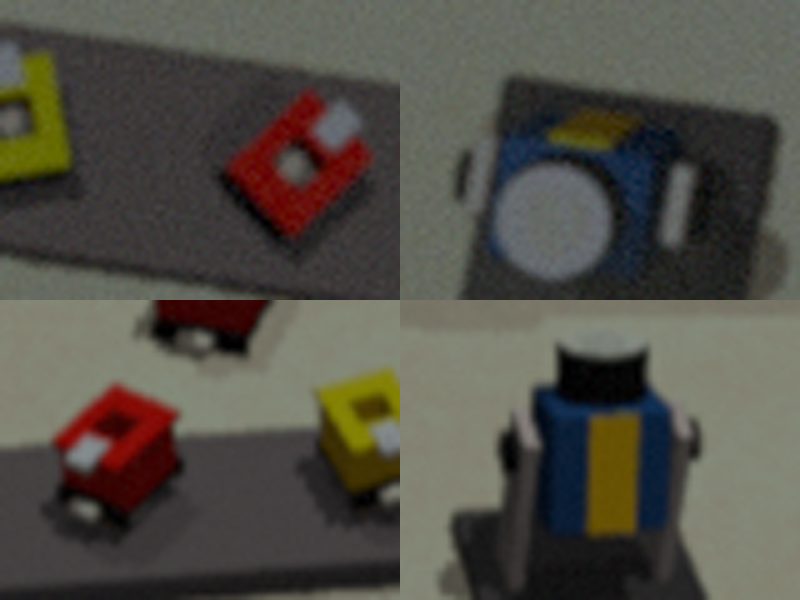

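The crop confirms the rack's middle red coil: top face corners at about (387,243), (399,256), (384,273), (371,259), white patch at (393,250). The lens disc is at (191,269) in top and (398,224) in scene.

```bash
python3 - <<'E'
from h import *
np.set_printoptions(precision=4,suppress=True)
t=load('t0');s=load('s0')
C=[atz(t,*p,.067) for p in[(387,243),(399.4,256),(384,272.6),(370.6,259)]]
for i in range(4): print(C[i],np.linalg.norm(C[i]-C[(i+1)%4]))
cc=np.mean(C,0);p=atz(t,392.6,250,.067);print('coil',cc,'tab dir',p-cc,np.degrees(np.arctan2(*(p-cc)[[1,0]])), 'edges deg',[np.degrees(np.arctan2(*(C[i]-C[(i+1)%4])[[1,0]])) for i in range(4)])
Cs=[atz(s,225+x/5,255+y/5,.067) for x,y in[(117,383-300),(180,410-300),(120,470-300),(53,440-300)]];print('scene',np.mean(Cs,0),Cs)
B=[atz(t,*p,.012) for p in[(182,240.5),(235.5,248.5),(228,297.5),(172.5,290)]]
for i in range(4): print('base',B[i],np.linalg.norm(B[i]-B[(i+1)%4]),np.degrees(np.arctan2(*(B[i]-B[(i+1)%4])[[1,0]])))
bc=np.mean(B,0);print(bc)
L=tri([(t,191,268.8),(s,398.4,223.6)]);print('lens',L,proj(t,L),proj(s,L))
print('lens from pivot',L-[bc[0],bc[1],.085],np.linalg.norm(L-[bc[0],bc[1],.085]))
E
```

```text
[ 0.5844 -0.1888  0.067 ] 0.03388707812375022
[ 0.5594 -0.2117  0.067 ] 0.04372567305975708
[ 0.5279 -0.1814  0.067 ] 0.03578108122995
[ 0.5537 -0.1567  0.067 ] 0.04439713554630865
coil [ 0.5563 -0.1846  0.067 ] tab dir [ 0.0146 -0.0144  0.    ] -44.72105139013158 edges deg [np.float64(42.51579180769747), np.float64(-43.80863196520623), np.float64(-136.28005874038726), np.float64(133.69931234611693)]
scene [ 0.5598 -0.1845  0.067 ] [array([ 0.5324, -0.1804,  0.067 ]), array([ 0.5569, -0.157 ,  0.067 ]), array([ 0.5878, -0.188 ,  0.067 ]), array([ 0.5621, -0.2124,  0.067 ])]
base [0.5984 0.2096 0.012 ] 0.10705479515991448 81.38127786131959
base [0.5823 0.1038 0.012 ] 0.09759115274387509 -7.551629190116161
base [0.4856 0.1166 0.012 ] 0.1090196057912225 -97.8597426382018
base [0.5005 0.2246 0.012 ] 0.09901843049087145 171.30155010993408
[0.5417 0.1637 0.012 ]
lens [0.528  0.1679 0.1308] [[191.2171 268.8744]] [[398.5735 223.5777]]
lens from pivot [-0.0137  0.0043  0.0458] 0.047970846650876364
```

>>> apply_moves --moves '[[[-20,43,-7,0],[-20,43,-7,0],[-20,43,-7,0],[-20,43,-7,0],[-20,43,-7,0],[-20,43,-7,0],[-20,43,-7,0],[-20,43,-7,0],[-20,43,-7,0],[0,0,0,0]]]'

```text
clock: 1.15
eef_pos: [0.477, 0.1775, 0.309]
tool_rot: [0.805, 0.593, -0.003, 0.002]
ft_force: [0.2, 0.5, -0.8]
grip_width: 0.085
```

```bash
python3 - <<'E'
from h import *
w=shot('wrist','w1')
im=cv2.imread('pics/w1.png')
L=proj(w,[[.528,.168,.131],[.542,.164,.085]]);print(L)
im=cv2.resize(im,(800,600),interpolation=cv2.INTER_CUBIC)
im=np.clip(im.astype(float)*1.7,0,255).astype('uint8');cv2.imwrite('pics/w1b.png',im)
print(telemetry.get_obs()['joint_pos'],telemetry.get_obs()['eef_pos'])
E
```

```text
[[323.21251483 279.58709748]
 [322.84631895 276.12658694]]
[ 0.36194766  0.24436665  0.1654643   1.49841517 -0.00309509  0.66153197] [0.4750565  0.17892156 0.30857881]
```

View pics/w1b.png

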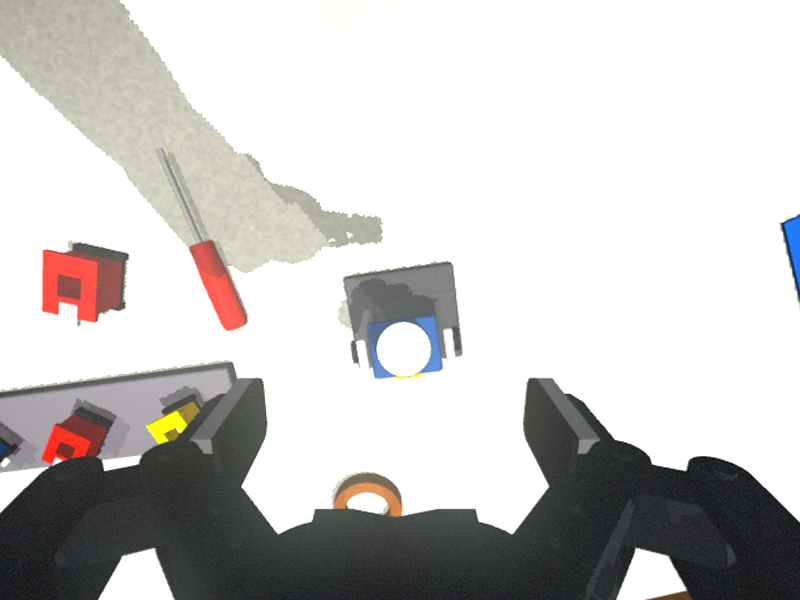

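The wrist view shows the lens disc at (404,348)/1.25, 1 px from the prediction, and the base's front corners at (344,277) and (453,262)/1.25. Now I'll fit the camera pose from all three views.

```bash
cat > fit.py <<'E'
from h import *
from scipy.optimize import least_squares
np.set_printoptions(precision=4,suppress=True)
t=load('t0');s=load('s0');w=load('w1')
base={'fl':(-.05,.055,.012),'fr':(-.05,-.055,.012),'bl':(.05,.055,.012),'br':(.05,-.055,.012)}
O=[(t,'bl',182,240.5),(t,'br',235.5,248.5),(t,'fr',228,297.5),(t,'fl',172.5,290),(t,'L',191,268.8),(s,'L',398.4,223.6),(w,'L',323.2,278.4),(w,'fl',453/1.25,262/1.25),(w,'fr',344/1.25,277/1.25)]
def model(p):
    x,y,a,th=p; Rz=R.from_euler('z',a).as_matrix(); ax=np.array([-np.sin(th),0,np.cos(th)])
    return Rz,lambda n: Rz@(np.array(base[n]) if n in base else np.array([0,0,.085])+.051*ax)+[x,y,0]
def res(p):
    _,g=model(p); return np.concatenate([(proj(c,g(n))[0]-[u,v]) for c,n,u,v in O])
def solve():
    return least_squares(res,[.542,.164,-.14,.4])
if __name__=='__main__':
    r=solve();p=r.x;print(p,np.degrees(p[2]));print(r.fun.reshape(-1,2)); print(model(p)[1]('L'))
    J=np.linalg.inv(r.jac.T@r.jac);print('sd(1px)',np.sqrt(np.diag(J)))
E
python3 fit.py
```

```text
[ 0.5417  0.1656 -0.1585  0.3101] -9.080760925194792
[[-1.1703 -0.709 ]
 [ 0.2159 -0.0529]
 [-1.3243  0.9798]
 [-1.6228 -0.2817]
 [-0.164   0.7973]
 [ 0.0796 -1.4255]
 [-0.4362  0.6491]
 [-0.1504  0.3239]
 [-1.587   0.7373]]
[0.5264 0.168  0.1336]
sd(1px) [0.0007 0.0005 0.0095 0.0201]
```

>>> apply_moves --moves '[[[-38,22,5,0],[-38,22,5,0],[-38,22,5,0],[-38,22,5,0],[-38,22,5,0],[-38,22,5,0],[-38,22,5,0],[-38,22,5,0],[0,0,0,8],[0,0,0,8]]]' --hand 0.5

```text
clock: 2.2
eef_pos: [0.5533, -0.1607, 0.2615]
tool_rot: [0.877, 0.481, -0.007, -0.005]
ft_force: [-0.1, -0.2, 0.1]
grip_width: 0.0641
```

>>> apply_moves --moves '[[[0,0,10,8],[0,0,10,5],[0,0,10,0],[0,0,10,0],[0,0,0,0],[0,0,0,0],[0,0,0,0],[0,0,0,0],[0,0,0,0],[0,0,0,0]]]'

```text
clock: 3.2
eef_pos: [0.5517, -0.1534, 0.2188]
tool_rot: [0.925, 0.38, -0.008, -0.006]
ft_force: [0.8, 0.7, 0.9]
grip_width: 0.0645
```

```bash
cat > st.py <<'E'
from h import *
np.set_printoptions(precision=4,suppress=True)
def st():
    o=telemetry.get_obs(); M=R.from_quat(o['tool_rot']).as_matrix()
    print(o['clock'],o['eef_pos'],'J',o['joint_pos'],'F',o['ft_force'],'g',o['grip_width'])
    print('xyaw',np.degrees(np.arctan2(M[1,0],M[0,0])),'z',M[:,2],'tilt',np.arccos(-M[2,2]))
    return o['eef_pos'],M
E
python3 - <<'E'
from st import *
p,M=st()
w=shot('wrist','w2')
c=np.array([.557,-.1845,.067]); print(proj(w,c), proj(w,[.557,-.1845,.2]))
im=cv2.imread('pics/w2.png'); cv2.imwrite('pics/w2b.png',cv2.resize(im,(800,600)))
print('need',M.T@(np.array([.557,-.1845,.05])-p)*1000)
E
```

```text
3.2 [ 0.5517 -0.1534  0.2188] J [-0.2711  0.4141  0.1731  1.3501 -0.0003  0.5202] F [0.7587 0.6726 0.9264] g 0.06445501628795924
xyaw 44.6687607460219 z [-0.0196  0.0052 -0.9998] tilt 0.020247941100995998
[[295.6671 265.8204]] [[277.0854 356.333 ]]
need [-16.3684  28.7838 168.5415]
```

View pics/w2b.png

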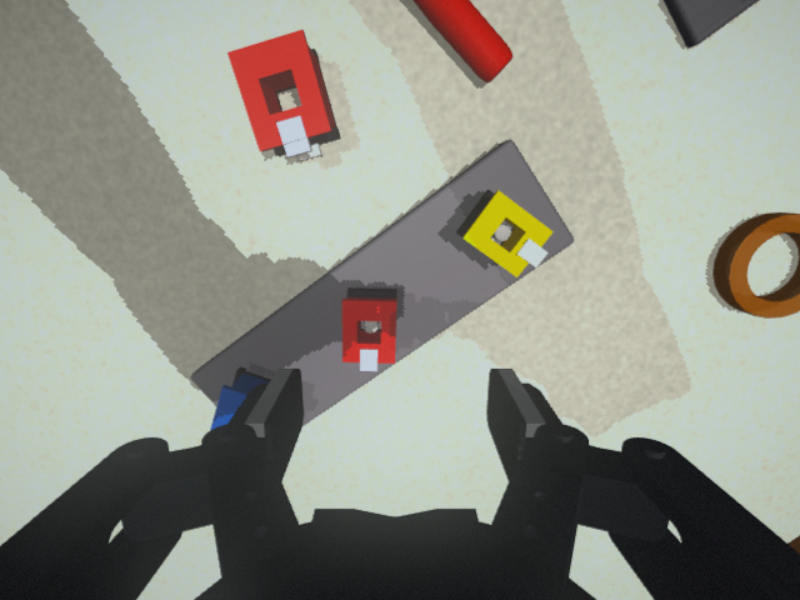

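The wrist crop shows the red coil's top centred at (369,331)/1.25, within 1 px of the prediction, with its sides aligned to the jaws.

>>> apply_moves --moves '[[[-8,15,0,0],[-8,14,0,0],[0,0,0,0],[0,0,15,0],[0,0,15,0],[0,0,15,0],[0,0,15,0],[0,0,15,0],[0,0,15,0],[0,0,0,0]]]'

```text
clock: 4.25
eef_pos: [0.5608, -0.192, 0.1258]
tool_rot: [0.926, 0.377, -0.007, -0.006]
ft_force: [-0.9, 0.6, -0.0]
grip_width: 0.0639
```

```bash
python3 - <<'E'
from st import *
p,M=st()
print('need',M.T@(np.array([.557,-.1845,.05])-p)*1000)
E
```

```text
4.25 [ 0.5608 -0.192   0.1258] J [-0.3297  0.5109  0.0767  1.1543 -0.0004  0.468 ] F [-0.945   0.6366 -0.0273] g 0.06389383413698808
xyaw 44.29539357303558 z [-0.0169  0.0054 -0.9998] tilt 0.01768797150886825
need [ 3.1568 -6.8952 75.854 ]
```

>>> apply_moves --moves '[[[3,-7,0,0],[0,0,0,0],[0,0,10,0],[0,0,10,0],[0,0,10,0],[0,0,10,0],[0,0,0,0],[0,0,0,0],[0,0,0,0],[0,0,0,0]]]'

```text
clock: 5.25
eef_pos: [0.5585, -0.1849, 0.0846]
tool_rot: [0.926, 0.377, -0.006, -0.005]
ft_force: [0.6, -1.0, -0.1]
grip_width: 0.0642
```

```bash
python3 - <<'E'
from st import *
p,M=st()
print('need',M.T@(np.array([.557,-.1845,.05])-p)*1000)
E
```

```text
5.25 [ 0.5585 -0.1849  0.0846] J [-0.3198  0.538   0.0054  1.0529  0.0001  0.4787] F [ 0.5871 -0.9975 -0.1057] g 0.06417297340118437
xyaw 44.2539351464121 z [-0.0139  0.0047 -0.9999] tilt 0.014632103981051378
need [-0.5705 -0.9221 34.6582]
```

>>> apply_moves --moves '[[[0,-1,9,0],[-1,0,9,0],[0,0,9,0],[0,0,7,0],[0,0,0,0],[0,0,0,0],[0,0,0,0],[0,0,0,0],[0,0,0,0],[0,0,0,0]]]'

```text
clock: 6.25
eef_pos: [0.5572, -0.185, 0.0485]
tool_rot: [0.926, 0.377, -0.005, -0.004]
ft_force: [0.1, -0.2, 0.1]
grip_width: 0.064
```

>>> apply_moves --moves '[[[0,0,0,0],[0,0,0,0],[0,0,0,0],[0,0,0,0],[0,0,0,0],[0,0,0,0],[0,0,0,0],[0,0,0,0],[0,0,0,0],[0,0,0,0]]]' --hand -1

```text
clock: 7.25
eef_pos: [0.5577, -0.1852, 0.0491]
tool_rot: [0.926, 0.377, -0.004, -0.004]
ft_force: [-0.0, -1.5, 0.4]
grip_width: 0.0354
```

```bash
python3 - <<'E'
from st import *
p,M=st()
print('need',M.T@(np.array([.557,-.1845,.05])-p)*1000)
E
```

```text
7.25 [ 0.5577 -0.1852  0.0491] J [-0.3206  0.5723 -0.04    0.9699 -0.0001  0.4779] F [-0.049  -1.4718  0.4007] g 0.03543068326282922
xyaw 44.25030677305058 z [-0.0108  0.0035 -0.9999] tilt 0.011410146501873188
need [ 0.0125 -0.9943 -0.8846]
```

>>> apply_moves --moves '[[[0,0,-10,0],[0,0,-20,0],[0,0,-25,0],[0,0,-25,0],[0,0,-25,0],[0,0,-25,0],[0,0,-25,0],[0,0,-25,0],[0,0,-15,0],[0,0,0,0]]]'

```text
clock: 8.25
eef_pos: [0.557, -0.185, 0.2536]
tool_rot: [0.926, 0.377, -0.007, -0.006]
ft_force: [1.6, 0.1, -0.7]
grip_width: 0.0351
```

```bash
python3 - <<'E'
from st import *
p,M=st()
a=np.radians(-9); d=np.array([np.cos(a),np.sin(a),0]); print('out dir in tool',M.T@d)
shot('wrist','w3'); crop('w3',160,200,480,480,2,'w3b')
E
```

```text
8.25 [ 0.557  -0.185   0.2536] J [-0.3206  0.4297  0.2872  1.4468 -0.0003  0.4779] F [ 1.5543  0.0543 -0.669 ] g 0.03512700677397815
xyaw 44.25198469733108 z [-0.0177  0.0056 -0.9998] tilt 0.01853921823567424
out dir in tool [ 0.5983  0.8011 -0.0183]
```

View pics/w3b.png

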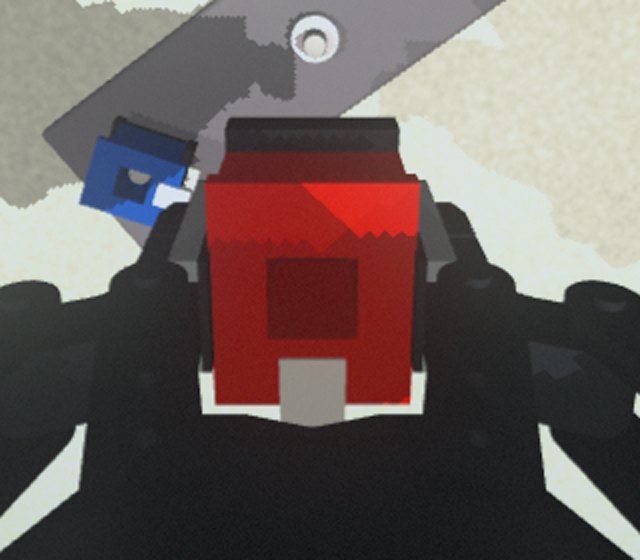

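The coil is held squarely between the pads with its tab towards tool +y, and the post below is empty. My moves have no tilt axis. I'll see whether pushing past the reach limit at azimuth −9° leans the tool outwards, as the lens needs.

>>> apply_moves --moves '[[[25,8,0,0],[25,8,0,0],[25,8,0,0],[25,8,0,0],[25,8,0,0],[25,8,0,0],[0,0,0,0],[18,24,0,0],[18,24,0,0],[0,0,0,0]]]'

```text
clock: 9.3
eef_pos: [0.7512, -0.1205, 0.2186]
tool_rot: [0.926, 0.376, -0.029, -0.019]
ft_force: [0.6, 0.5, -4.6]
grip_width: 0.0352
```

```bash
python3 - <<'E'
from st import *
p,M=st()
a=np.radians(-9); d=np.array([np.cos(a),np.sin(a),0]); print('out dir in tool',M.T@d)
E
```

```text
9.3 [ 0.7512 -0.1205  0.2186] J [-0.16    0.962   1.1546  1.8317  0.0024  0.6403] F [ 0.6244  0.4983 -4.5906] g 0.03515864932087062
xyaw 44.207246627478675 z [-0.067   0.0133 -0.9977] tilt 0.06840467078814726
out dir in tool [ 0.5985  0.7982 -0.0683]
```

The outward push leans it the wrong way (pitch = j2 − j3 + j4). Running j4 into its upper limit by going high should lean it outwards, so I'll retreat and climb.

>>> apply_moves --moves '[[[-12,-16,-10,0],[-15,-20,-25,0],[-15,-20,-25,0],[-15,-20,-30,0],[-15,-20,-30,0],[-15,-20,-30,0],[-15,-20,-30,0],[0,0,-30,0],[0,0,-30,0],[0,0,0,0]]]'

```text
clock: 10.3
eef_pos: [0.5763, -0.0982, 0.4519]
tool_rot: [0.927, 0.373, -0.039, -0.024]
ft_force: [-0.9, -0.4, -0.7]
grip_width: 0.0353
```

```bash
python3 - <<'E'
from st import *
p,M=st()
E
```

```text
10.3 [ 0.5763 -0.0982  0.4519] J [-0.1687  0.5981  1.0839  2.1483 -0.0002  0.6368] F [-0.9266 -0.3558 -0.6847] g 0.03526668153538267
xyaw 43.961223929291876 z [-0.0903  0.0152 -0.9958] tilt 0.09173911090877476
```

>>> apply_moves --moves '[[[0,0,-30,0],[0,0,-30,0],[0,0,-30,0],[0,0,-30,0],[0,0,-30,0],[0,0,0,0],[0,0,0,0],[0,0,0,0],[0,0,0,0],[0,0,0,0]]]'

```text
clock: 11.3
eef_pos: [0.5318, -0.0916, 0.5167]
tool_rot: [0.928, 0.373, -0.0, 0.0]
ft_force: [-0.5, 0.2, -0.7]
grip_width: 0.0355
```

```bash
python3 - <<'E'
from st import *
p,M=st()
E
```

```text
11.3 [ 0.5318 -0.0916  0.5167] J [-0.1703  0.4535  1.0314  2.1486 -0.0006  0.6365] F [-0.4636  0.2069 -0.6858] g 0.03545077058880464
xyaw 43.77356513851238 z [-0.     -0.0007 -1.    ] tilt 0.0006521195711029697
```

That works: the lean went from 0.09 inwards to 0. I'll continue.

>>> apply_moves --moves '[[[0,0,-35,0],[0,0,-35,0],[0,0,-35,0],[0,0,-35,0],[0,0,-35,0],[0,0,-35,0],[0,0,-35,0],[0,0,-35,0],[0,0,0,0],[0,0,0,0]]]'

```text
clock: 12.3
eef_pos: [0.4394, -0.0756, 0.632]
tool_rot: [0.922, 0.371, 0.093, 0.057]
ft_force: [0.2, -0.3, -2.4]
grip_width: 0.0354
```

```bash
python3 - <<'E'
from st import *
p,M=st()
E
```

```text
12.3 [ 0.4394 -0.0756  0.632 ] J [-0.1698  0.1921  0.9898  2.15   -0.0007  0.6367] F [ 0.1504 -0.3489 -2.3888] g 0.03535823553511362
xyaw 44.44046963412108 z [ 0.2134 -0.0373 -0.9762] tilt 0.21841797527800416
```

>>> apply_moves --moves '[[[0,0,-35,0],[0,0,-35,0],[0,0,-32,0],[0,0,0,0],[0,0,0,-8],[0,0,0,-8],[0,0,0,-8],[0,0,0,-8],[0,0,0,0],[0,0,0,0]]]'

```text
clock: 13.3
eef_pos: [0.4058, -0.0698, 0.6605]
tool_rot: [0.776, 0.615, 0.093, 0.105]
ft_force: [-0.8, 0.3, -1.3]
grip_width: 0.0354
```

```bash
cat > goal.py <<'E'
from st import *
from fit import solve,model
pf=solve().x; Rz,g=model(pf); th=pf[3]
L=g('L'); zx=Rz@np.array([-np.sin(th),0,np.cos(th)]); y=Rz@np.array([0,1,0]); x=np.cross(y,zx)
F=L+.110*zx; Rf=np.c_[x,y,zx]
off=np.array([0,-.001,-.0019])  # coil centre in tool frame
def report():
    p,M=st()
    Mg=np.c_[y,x,-zx]; cc=p+M@off; face=cc+M[:,2]*.016
    e=R.from_matrix(M.T@Mg).as_rotvec()
    print('face in focus mm',Rf.T@(face-F)*1e3,'rot err in tool',e,'(z deg',np.degrees(e[2]),')')
    pg=F+.016*zx-M@off
    print('need tool mm',M.T@(pg-p)*1e3,'goal',pg,'tilt goal',th,'lens',L)
    return p,M
if __name__=='__main__': report()
E
python3 goal.py
```

```text
13.3 [ 0.4058 -0.0698  0.6605] J [-0.1697  0.1114  0.9724  2.15   -0.0008  0.0598] F [-0.8173  0.3344 -1.3312] g 0.03536908205050349
xyaw 76.97061582886666 z [ 0.274  -0.0477 -0.9605] tilt 0.2818343903381847
face in focus mm [  81.7121 -253.8272  402.5764] rot err in tool [-0.0281  0.0049 -0.0706] (z deg -4.042747960375936 )
need tool mm [249.7055 -88.5822 403.7458] goal [0.4899 0.1738 0.252 ] tilt goal 0.3101049411583085 lens [0.5264 0.168  0.1336]
```

>>> apply_moves --moves '[[[0,0,20,-4],[0,0,40,0],[0,0,40,0],[0,0,40,0],[0,0,40,0],[0,0,40,0],[0,0,40,0],[0,0,40,0],[0,0,20,0],[0,0,0,0]]]'

```text
clock: 14.3
eef_pos: [0.4926, -0.0849, 0.3348]
tool_rot: [0.762, 0.634, 0.088, 0.103]
ft_force: [-0.8, 1.3, -0.9]
grip_width: 0.0352
```

```bash
python3 goal.py; python3 - <<'E'
from goal import *
w=shot('wrist','w4')
print(proj(w,[g(n) for n in('L','fl','fr','bl','br')]))
E

```

```text
14.3 [ 0.4926 -0.0849  0.3348] J [-0.1703  0.0107 -0.0748  1.2142 -0.0006  0.013 ] F [-0.7602  1.2738 -0.9053] g 0.03522902373125256
xyaw 79.51259501435983 z [ 0.2637 -0.0459 -0.9635] tilt 0.27102726740129063
face in focus mm [  66.0706 -255.1062   65.5469] rot err in tool [-0.0391  0.0042 -0.0244] (z deg -1.395991423215074 )
need tool mm [253.657  -70.3032  67.1369] goal [0.4898 0.1738 0.252 ] tilt goal 0.3101049411583085 lens [0.5264 0.168  0.1336]
[[606.9369 147.7624]
 [591.9906  83.9272]
 [492.7624  86.5914]
 [561.0791 170.2233]
 [473.6974 172.3483]]
```

View pics/w4.png

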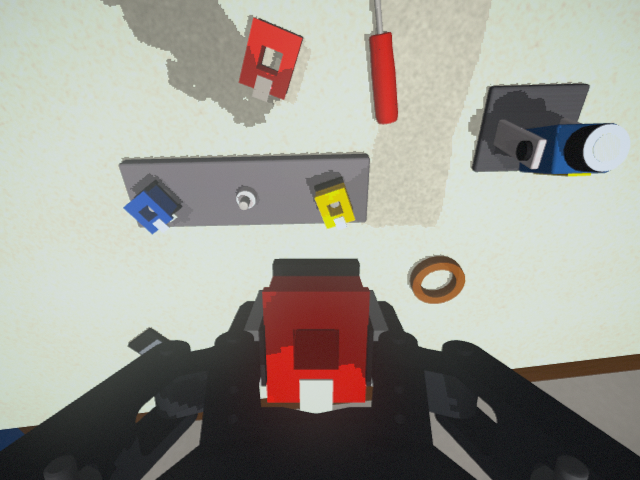

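The wrist view shows the camera from the side: lens disc at about (604,148), predicted (607,148), with base corners near (490,84), (588,83) and (474,171). I'll enlarge it to refine.

```bash
python3 - <<'E'
from h import *
crop('w4',460,70,640,190,4,'w4c')
E
```

```text
(no output)
```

View pics/w4c.png

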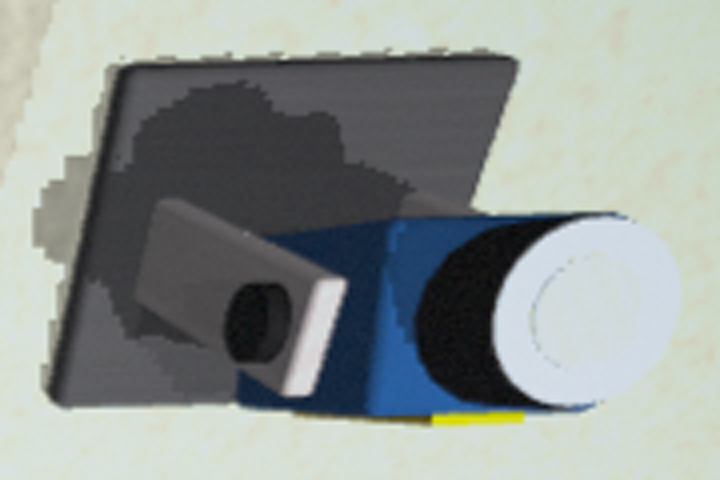

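```bash
python3 - <<'E'
s=open('fit.py').read()
s=s.replace("def model","w4=load('w4');base['ck']=(0,-.036,.1)\nO+=[(w4,'L',607,147.8),(w4,'fl',589.2,85),(w4,'fr',493,87.5),(w4,'br',476,170),(w4,'ck',539,154.5)]\ndef model",1)
open('fit.py','w').write(s)
E
python3 fit.py; python3 goal.py
```

```text
[ 0.5418  0.1655 -0.158   0.3117] -9.050844228783415
[[-1.1734 -0.7417]
 [ 0.2173 -0.114 ]
 [-1.2962  0.9209]
 [-1.5993 -0.3113]
 [-0.1508  0.7918]
 [ 0.0733 -1.4124]
 [-0.4511  0.6565]
 [-0.1723  0.3786]
 [-1.5965  0.8359]
 [-0.1085 -0.0282]
 [ 2.7379 -1.0097]
 [-0.2939 -0.79  ]
 [-2.3082  2.4394]
 [-0.1676  0.1233]]
[0.5264 0.168  0.1335]
sd(1px) [0.0004 0.0004 0.0066 0.0138]
14.35 [ 0.4928 -0.0849  0.3362] J [-0.1703  0.0098 -0.0724  1.2158 -0.0006  0.0126] F [-1.0012 -0.3978 -1.8445] g 0.035543463712171854
xyaw 79.53518425132938 z [ 0.2653 -0.0462 -0.9631] tilt 0.2726848941879684
face in focus mm [  66.9324 -255.0895   66.8242] rot err in tool [-0.039   0.0044 -0.0245] (z deg -1.4015145096414943 )
need tool mm [253.6255 -71.1427  68.4072] goal [0.4897 0.1738 0.2519] tilt goal 0.3116947759450633 lens [0.5264 0.168  0.1335]
```

The fit holds (tilt 0.312, tool lean 0.273). Next I go across to the focus axis, staying higher than needed.

>>> apply_moves --moves '[[[15,-4,0,-1],[28,-8,0,0],[28,-8,0,0],[28,-8,0,0],[28,-8,0,0],[28,-8,0,0],[28,-8,0,0],[28,-8,0,0],[15,-4,0,0],[0,0,0,0]]]'

```text
clock: 15.35
eef_pos: [0.476, 0.1576, 0.3396]
tool_rot: [0.76, 0.632, 0.101, 0.11]
ft_force: [0.3, -0.4, -1.3]
grip_width: 0.0357
```

```bash
python3 goal.py
```

```text
15.35 [0.476  0.1576 0.3396] J [ 0.4071  0.0207 -0.0574  1.2338 -0.1533  0.5703] F [ 0.2798 -0.4246 -1.3213] g 0.03570026289926753
xyaw 79.62421034913164 z [ 0.2928 -0.04   -0.9553] tilt 0.2999666712400268
face in focus mm [ 16.2327 -18.0759  86.7879] rot err in tool [-0.0119 -0.0064 -0.0263] (z deg -1.5043404956681738 )
need tool mm [ 17.2033 -15.853   87.0907] goal [0.4897 0.1738 0.252 ] tilt goal 0.3116947759450633 lens [0.5264 0.168  0.1335]
```

>>> apply_moves --moves '[[[6,-5,5,-2],[6,-5,12,0],[5,-5,15,0],[0,0,15,0],[0,0,15,0],[0,0,12,0],[0,0,5,0],[0,0,0,0],[0,0,0,0],[0,0,0,0]]]'

```text
clock: 16.35
eef_pos: [0.4882, 0.171, 0.2569]
tool_rot: [0.751, 0.643, 0.1, 0.113]
ft_force: [-0.5, 0.1, -1.6]
grip_width: 0.0351
```

```bash
python3 goal.py
```

```text
16.35 [0.4882 0.171  0.2569] J [ 0.4251  0.0805 -0.2088  1.0233 -0.1597  0.5589] F [-0.5234  0.122  -1.5841] g 0.03507442561534279
xyaw 81.19213496433844 z [ 0.2953 -0.0409 -0.9545] tilt 0.30269937032745686
face in focus mm [ 0.3347 -2.9726  5.0538] rot err in tool [-0.009  -0.0061  0.0025] (z deg 0.1440971716365495 )
need tool mm [ 3.0403 -0.4261  5.0756] goal [0.4897 0.1739 0.252 ] tilt goal 0.3116947759450633 lens [0.5264 0.168  0.1335]
```

>>> apply_moves --moves '[[[3,0,4,0],[0,0,1,0],[0,0,0,0],[0,0,0,0],[0,0,0,0],[0,0,0,0],[0,0,0,0],[0,0,0,0],[0,0,0,0],[0,0,0,0]]]'

```text
clock: 17.35
eef_pos: [0.4911, 0.1747, 0.254]
tool_rot: [0.751, 0.643, 0.102, 0.113]
ft_force: [0.3, -0.1, -3.0]
grip_width: 0.0351
```

```bash
python3 goal.py; python3 - <<'E'
from goal import *
s1=shot('scene','s1');t1=shot('top','t1')
p,M=st();cc=p+M@off
print('s',proj(s1,[L,F,cc,cc+M[:,1]*.028]),'t',proj(t1,[L,F,cc-M[:,2]*.016]))
k=lambda f,x,y:cv2.resize(cv2.imread(f'pics/{f}.png')[y:y+120,x:x+80],(400,600),interpolation=cv2.INTER_CUBIC)
cv2.imwrite('pics/fin.png',np.clip(np.hstack([k('s1',358,145),k('t1',150,215)])*1.6,0,255).astype('uint8'))
E
```

```text
17.35 [0.4911 0.1747 0.254 ] J [ 0.4299  0.0876 -0.2096  1.0118 -0.1608  0.5631] F [ 0.2604 -0.0594 -3.013 ] g 0.035086080117457154
xyaw 81.21282725531552 z [ 0.299  -0.0391 -0.9535] tilt 0.3063114444091612
face in focus mm [1.7028 1.1477 1.6088] rot err in tool [-0.0055 -0.0085  0.0021] (z deg 0.12187461531218592 )
need tool mm [-1.0221 -1.7841  1.6092] goal [0.4897 0.1739 0.252 ] tilt goal 0.3116947759450633 lens [0.5264 0.168  0.1335]
17.45 [0.4911 0.1747 0.254 ] J [ 0.4299  0.0876 -0.2096  1.0118 -0.1608  0.5631] F [ 0.1733  0.4634 -0.9503] g 0.0354613006310714
xyaw 81.21386109261316 z [ 0.299  -0.0391 -0.9535] tilt 0.30629901740316645
s [[398.4733 222.1876]
 [400.0114 174.5283]
 [400.9303 166.7491]
 [404.3824 169.3992]] t [[190.8492 269.5918]
 [174.3475 283.3192]
 [167.986  286.9323]]
```

View pics/fin.png

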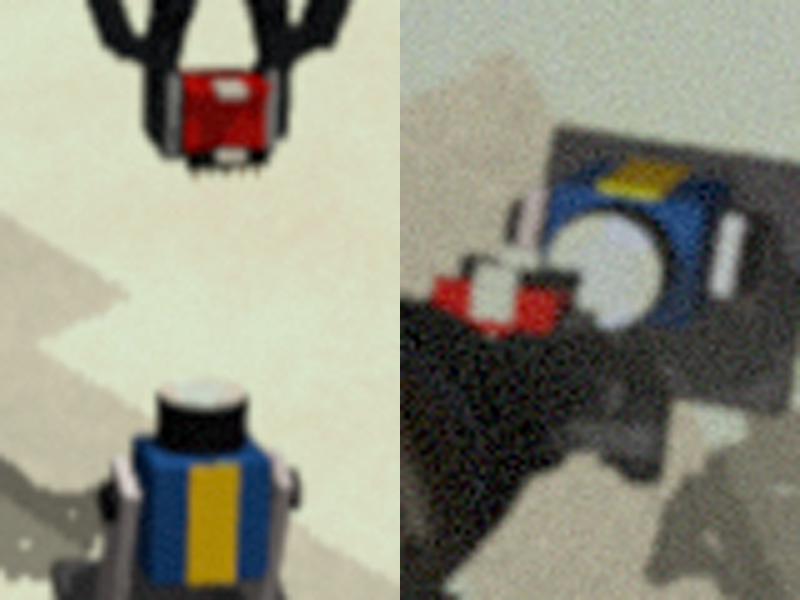

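The final view shows the coil over the lens with its pins down. Its white tab is at (230,122) in the crop, predicted (232,122), on the yellow-stripe side. The lens is at (202,393), predicted (202,386). The arm is still, so I'm handing in.

```bash
python3 -c "
from h import *
print(np.abs(telemetry.get_obs()['joint_vel']).max()); workorder.job_done()"
```

```text
0.0006147756258355483
the job is handed in; nothing more can be done
```

I took the smaller red coil, the one on the rack's middle post, and handed in while holding it still in front of the blue camera. The clock read about 17.5 s of the 38 s allowed. No verdict was reported.

**How the tilt was made:** the moves have no tilt axis. I climbed until joint 4 met its upper range limit, which leaned the tool outwards to match the lens. An earlier try, pushing outwards to the edge of the reach, leaned it the wrong way.

**Last checks**, from the arm pose, the coil's measured place in the grip and the fitted camera pose:

| Check | Result | Allowed |
|---|---|---|
| Flange face from focus, x / y / z | 1.7 / 1.1 / 1.6 mm | 12 mm each |
| Squareness to lens | about 0.01 rad | 0.15 rad |
| Tab direction | about 0.01 rad | 0.2 rad |
| Grip width | 35 mm | – |
| Fastest joint | 0.0006 rad/s | – |

- **Tab:** the final scene picture shows the white tab on the yellow-stripe side, within about 1 px of the prediction.
- **Camera tilt:** this is the least certain value, fitted at 0.31 rad with roughly 0.015 rad of doubt. Most points fitted within 2 px. Two base corners in the last wrist view were 3 px off, and the lens is 1.4 px off the fit in the scene view.
- **Other objects:** I did not re-measure the other coils, the tape roll or the screwdriver at the end. The force readings showed no sign of a collision.

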